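Feel the trolley castors for a dragging bearing and sort them

ROBOT

A 7-joint arm with a two-finger parallel gripper is mounted at the origin on the work surface. World frame = base frame: x ahead of the robot, y to its left, z up, the work surface at z = 0. Lengths are in m, angles in rad, forces in N, time in s.
With the tool pointing down it reaches from about 0.35 to 0.9 m from the base axis. Payload 8.1 kg.
Tool frame: the origin (TCP) lies between the finger pads; the fingertips stand ahead of it and the grasp point (between the pads) is the TCP (arm.nose_length is the z of the fingertips in the tool frame, in m); z points along the fingers, y is the line along which they close (so a half turn about z gives the same grasp; the last joint's range is limited). The gripper opens to 92 mm and grips with 3 to 60 N. Pads are 19 mm wide; open, the fingers measure 130 mm over their backs; the gripper's body (75 mm by 190 mm) begins 47 mm behind the grasp point.
Start: joints at [1.01, 0.434, 0.025, 1.573, -0.012, 1.134, -0.075], TCP at [0.276, -0.561, 0.246] pointing down, gripper open.
Joint ranges: [-2.62, 2.62], [-0.44, 2.09], [-1.27, 1.32], [0.08, 2.57], [-1.32, 4.46], [0.12, 2], [-2.74, 2.74]. Speed limits (rad/s): [2.22, 2.22, 3.01, 3.01, 3.14, 3.14, 3.14].

INTERFACE

Orientations are given as a rotation vector (axis times angle).
In Python, from cell import sensors, optics, arm gives the robot as it stands.
- The arm moves only by the tool arm_command, never from a script. Its argument "deltas" is one flat list of numbers, 7 for each row, row after row: the turn, a rotation vector about the world's x, y, z as a fraction of full scale, then the shift along the world's x, y, z as a fraction of full scale, then the finger opening in mm, from 0 to 91.8. In form: [wx, wy, wz, dx, dy, dz, fingers, wx, wy, wz, dx, dy, dz, fingers, ...]. A call has 1 to 20 rows; each row is the pose to reach, as a shift and turn from the pose commanded when the call began; what a row does not reach only later rows make up. Full scale, the value 1, is 1 m for a shift and 90 degrees for a turn. A row lasts 1/10 s, in which the tool goes at most 50 mm and 8.59 degrees, less where a joint would pass 70% of its speed; a pose out of reach is approached as far as the arm can. A call with a number of a shift or a turn outside -1 to 1 is refused whole. A call with a gripper value outside its range is refused whole. The fingers move at their own pace and stop on an object; "force" is the grip in N (left out, the last holds). Time passes only in rows, so rows that repeat a pose let the fingers close. It gives the time, the measured TCP pose, the force, the opening and the grip force at its end, in the units of the state.
- sensors.observe(): the state, without advancing time (a new reading comes with each control period).
- optics.get_image(name): name is "side" or "top"; returns the picture (400x640x3 uint8, blue, green, red); there is no depth.
- optics.calibration(name): a dict with "camera_matrix" (3x3 intrinsics, pixels), "D" ([k1, k2, p1, p2, k3] as OpenCV has them; the pictures are not rectified), "rvec" (rotation vector, rad) and "tvec" (3), from world to camera coordinates, as OpenCV has them. Camera axes: x right, y down, z forward; pixel columns grow to the right and rows downward; lengths in m; the calibration is good to about 2 mm. A picture is of the moment at which its call begins. calibration takes no time and is no camera call.
- arm.sign_off(): hands the job in; it is judged then, once.
The state is a dict: "clock": time; "joints": joint angles; "dq": joint speeds; "joint_efforts": joint torques, N m; "position": TCP position; "ee_rot": TCP orientation; "force": force on the tool from outside, world axes, zero at the start; "ft_torque": the same for the moment, N m; "width": opening from 0.0 (shut) to 1.0 (fully open); "gripper_force": force on a finger pad.
Only numpy, scipy, OpenCV 4.12 (cv2) and the standard library are available. Lean on these libraries where they do the work, as an engineer would, in place of code of your own. Each camera call takes 0.05 s, during which the arm holds its last target. There are 200 camera calls.

TASK

Three castors off the coffee trolley stand wheel-up on the counter. With all of them still standing there, turn each wheel by hand at least 30 degrees with a light touch of a few newtons (don't lean on it) and feel for drag; then set any castor whose bearing drags down on its plate in the middle of the grey parts tray - don't drop it - and leave the sound castors where they stand. Knock nothing over and leave the other things on the counter alone.

Things in the scene. Friction and masses are not known exactly. Their poses are not given: they have to be found in the camera images.
- castor_a_axle (a point): Trolley castor, loose, standing wheel-up on its steel plate (105 mm along x, 80 along y). Point: centre of the axle and wheel, 62 mm above the underside; x = rolling direction, y = axle, z up. Rubber wheel 24 mm wide, worn to 70-76 mm diameter (each differs): tread top 35-38 mm above this point. Fork legs: 40 mm over all in y, 28 wide, up to 14 mm above the point; axle bolt 50 mm long, 15 thick.
- wheel_a (a joint): Turn of that castor's wheel, rad, about its y (rubbing the top towards +x makes it grow); near 0 at the start, endless. Stiff grease: no wheel runs on when let go, only the push tells. Felt at the tread, a sound wheel needs under 0.5 N at a slow turn, a dragging one about 2 N (0.07 N m). The castor weighs 0.45-0.65 kg and tips if its top is pushed sideways with over 2.5 N and not pressed down.
- castor_b_axle (a point): Trolley castor, loose, standing wheel-up on its steel plate (105 mm along x, 80 along y). Point: centre of the axle and wheel, 62 mm above the underside; x = rolling direction, y = axle, z up. Rubber wheel 24 mm wide, worn to 70-76 mm diameter (each differs): tread top 35-38 mm above this point. Fork legs: 40 mm over all in y, 28 wide, up to 14 mm above the point; axle bolt 50 mm long, 15 thick.
- wheel_b (a joint): Turn of that castor's wheel, rad, about its y (rubbing the top towards +x makes it grow); near 0 at the start, endless. Stiff grease: no wheel runs on when let go, only the push tells. Felt at the tread, a sound wheel needs under 0.5 N at a slow turn, a dragging one about 2 N (0.07 N m). The castor weighs 0.45-0.65 kg and tips if its top is pushed sideways with over 2.5 N and not pressed down.
- castor_c_axle (a point): Trolley castor, loose, standing wheel-up on its steel plate (105 mm along x, 80 along y). Point: centre of the axle and wheel, 62 mm above the underside; x = rolling direction, y = axle, z up. Rubber wheel 24 mm wide, worn to 70-76 mm diameter (each differs): tread top 35-38 mm above this point. Fork legs: 40 mm over all in y, 28 wide, up to 14 mm above the point; axle bolt 50 mm long, 15 thick.
- wheel_c (a joint): Turn of that castor's wheel, rad, about its y (rubbing the top towards +x makes it grow); near 0 at the start, endless. Stiff grease: no wheel runs on when let go, only the push tells. Felt at the tread, a sound wheel needs under 0.5 N at a slow turn, a dragging one about 2 N (0.07 N m). The castor weighs 0.45-0.65 kg and tips if its top is pushed sideways with over 2.5 N and not pressed down.
- tray: Grey plastic parts tray, open, fixed to the counter: 200 mm along its x, 160 mm along its y, 45 mm high, walls and floor 4 mm thick. Origin: centre of its underside on the counter.
- mug: White mug, 82 mm across, 95 mm high, with a handle. Origin: centre of its foot. A bystander.
- wrench: Steel open-ended wrench, 170 mm long, lying flat. Origin: under its middle. A bystander.
- screwdriver: Screwdriver, 190 mm long, lying. Origin: under its middle. A bystander.
- sugar: Glass sugar jar with steel lid, 72 mm across, 100 mm high. Origin: centre of its foot. A bystander.
- nutcup: Small steel bowl, 76 mm across, 40 mm high. Origin: centre of its foot. A bystander.
- cleaner: White bottle of cleaner, 72 mm across, 190 mm high. Origin: centre of its foot. A bystander.
Not all that is in view belongs to the job. Leave any pink or purple look-alike of the part that bears castor_c_axle alone.

How it is judged:
On the way:
1. each of the three wheels has been turned at least 0.4 rad, all three castors standing on the counter ((value of joint wheel_a above 0.4 rad or value of joint wheel_a below -0.4 rad) and (value of joint wheel_b above 0.4 rad or value of joint wheel_b below -0.4 rad) and (value of joint wheel_c above 0.4 rad or value of joint wheel_c below -0.4 rad) and height (world z) of each of castor_a_axle, castor_b_axle, castor_c_axle below 0.07 m), for 0.2 s.
At the end, for the whole second after the job is handed in: The castor with the dragging bearing stands flat on its plate (tilt under 0.12 rad) on the floor of the tray, its axle within 50 mm of the tray's centre along the tray's x and 40 mm along its y; the sound castors are upright and within 40 mm of where they stood at the start (x of dragging_castor_axle in the frame of tray between -0.05 and 0.05 m and y of dragging_castor_axle in the frame of tray between -0.04 and 0.04 m and height (world z) of dragging_castor_axle between 0.06 and 0.072 m and angle between each of dragging_castor_axle, sound_castor1_axle, sound_castor2_axle's own z axis and vertical below 0.12 rad and distance of each of sound_castor1_axle, sound_castor2_axle from where it was at the start of the episode below 0.04 m); the robot touches nothing.
It fails at once if a castor is pressed onto the counter with more than 35 N (contact force between any of castor_a, castor_b, castor_c and table above 35 N).
It fails at once if a castor is knocked over (tipped more than 45 degrees) (angle between any of castor_a_axle, castor_b_axle, castor_c_axle's own z axis and vertical above 0.785 rad).
It fails at once if a castor is dropped: let go with its plate more than 30 mm above the counter ((height (world z) of castor_a_axle above 0.092 m and contact force between the fingers and castor_a below 0.02 N) or (height (world z) of castor_b_axle above 0.092 m and contact force between the fingers and castor_b below 0.02 N) or (height (world z) of castor_c_axle above 0.092 m and contact force between the fingers and castor_c below 0.02 N)).
It fails at once if a bystander is shifted by more than 40 mm (distance of any of mug, wrench, screwdriver, sugar, nutcup, cleaner from where it was at the start of the episode above 0.04 m).
It also fails if it takes over 72 s, if anything falls off the work surface, if the arm or the gripper's body presses on something with over 40 N, if the wrist force passes 120 N, or if a joint passes its speed limit or range.

## Working session

There is one attempt and no reset: what is moved stays moved. The work goes in short steps, Python scripts to look and compute and a tool call to move; the robot and the scene stay as the last step left them, time stands still between calls to the robot, and variables do not carry over. Pictures are saved under pics/ and viewed, at most 10 in all, crops included, and the job is handed in when it is done.

Besides the shell and the picture viewer there is one more tool, called as name(argument=value, ...) on one line, values as JSON. arm_command: Moves the arm, as the interface text tells. Its arguments: {"type":"object","properties":{"deltas":{"type":"array","items":{"type":"number"}},"force":{"type":"number"}},"required":["deltas"]}

```bash
mkdir -p pics; ls; python3 - <<'E'
from cell import sensors, optics, arm
import cv2
print(sensors.observe(), arm.nose_length)
for n in ("top","side"):
    cv2.imwrite(f"pics/{n}0.png",optics.get_image(n)); print(optics.calibration(n))
E
```

```text
pics
{'clock': 0.0, 'joints': array([ 1.0103914 ,  0.43521105,  0.02494441,  1.57409539, -0.01158042,
        1.13399144, -0.07509104]), 'dq': array([ 8.14360801e-04, -4.40847274e-04,  1.12415412e-03, -6.20432770e-04,
       -1.19478403e-03,  1.52976986e-04, -3.35439862e-05]), 'joint_efforts': array([-1.30290409e-03, -6.67841506e+01,  9.84525606e-01, -3.14464831e+01,
       -6.05390710e-02,  4.27536992e-02,  2.33975970e-04]), 'position': array([ 0.27598572, -0.56022962,  0.2449527 ]), 'ee_rot': array([-3.05821566e+00, -7.12478363e-01,  7.78691144e-04]), 'force': array([-0.57668164,  0.09741877,  0.1505855 ]), 'ft_torque': array([-0.05973697, -0.03810453, -0.05256947]), 'gripper_force': 0.0, 'width': 0.9977707451619784} 0.019
{'camera_matrix': array([[380.37318024,   0.        , 319.78423095],
       [  0.        , 380.37318024, 195.37585411],
       [  0.        ,   0.        ,   1.        ]]), 'D': array([-0.08687705,  0.        ,  0.        ,  0.        ,  0.        ]), 'rvec': array([ 2.16124047, -2.11617143,  0.15683087]), 'tvec': array([0.07282181, 0.55229716, 1.04839579])}
{'camera_matrix': array([[473.43954838,   0.        , 327.34938325],
       [  0.        , 473.43954838, 199.54217768],
       [  0.        ,   0.        ,   1.        ]]), 'D': array([-0.13503961,  0.        ,  0.        ,  0.        ,  0.        ]), 'rvec': array([ 0.39507247, -2.70081015,  1.29441913]), 'tvec': array([0.5455903 , 0.10610955, 1.08564778])}
```

View pics/top0.png

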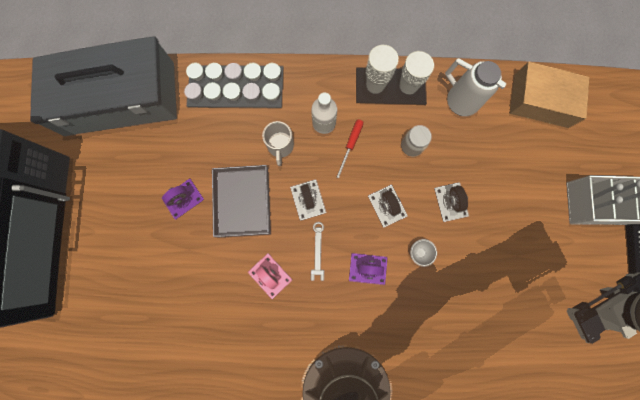

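View pics/side0.png

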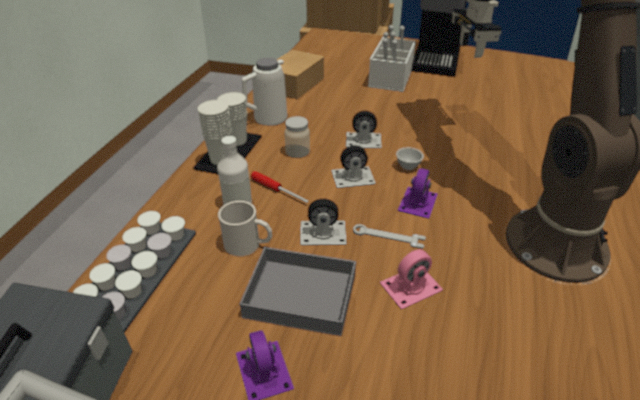

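The top view shows three steel-plated castors at (308,199), (388,205) and (453,202). These fit the description. The purple ones (182,198), (369,268) and the pink one (270,276) are look-alikes. The tray is at (241,201). Next I'll make a metric orthophoto crop to confirm and measure.

```bash
cat > h.py <<'E'
from cell import sensors, optics, arm
import cv2, numpy as np
def cal(n):
    c=optics.calibration(n); return c["rvec"],c["tvec"],c["camera_matrix"],c["D"]
def proj(P,n): return cv2.projectPoints(np.float64(P).reshape(-1,1,3),*cal(n))[0].reshape(-1,2)
def ortho(img,n,z,x0,x1,y0,y1,s):
    # up = +x, left = +y ; s px per m
    xs=np.arange(x1,x0,-1/s); ys=np.arange(y1,y0,-1/s)
    X,Y=np.meshgrid(xs,ys,indexing='ij')
    p=proj(np.stack([X,Y,0*X+z],-1),n).reshape(*X.shape,2).astype(np.float32)
    return cv2.remap(img,p[...,0],p[...,1],cv2.INTER_CUBIC)
E
python3 - <<'E'
from h import *
im=cv2.imread("pics/top0.png")
o=ortho(im,"top",0.003,0.38,0.68,-0.35,0.35,1140)
for i,x in enumerate(np.arange(0.4,0.68,0.05)):
    r=int((0.68-x)*1140); cv2.line(o,(0,r),(798,r),(0,255,255),1)
for y in np.arange(-0.35,0.351,0.05):
    c=int((0.35-y)*1140); cv2.line(o,(c,0),(c,400),(0,255,255),1)
cv2.imwrite("pics/o1.png",o)
# threshold white plates
o=ortho(im,"top",0.003,0.38,0.68,-0.35,0.35,2000)
hsv=cv2.cvtColor(o,cv2.COLOR_BGR2HSV)
m=((hsv[...,1]<60)&(hsv[...,2]>110)).astype(np.uint8)
k,l,st,ce=cv2.connectedComponentsWithStats(m)
for i in range(1,k):
    if st[i,4]>3000:
        q=cv2.minAreaRect(np.argwhere(l==i)[:,::-1].astype(np.float32))
        print(st[i,4],"x %.4f y %.4f"%(0.68-q[0][1]/2000,0.35-q[0][0]/2000),np.array(q[1])/2000,q[2])
E
```

```text
84708 x 0.5391 y 0.2993 [0.209424   0.11839417] 85.3836441040039
24804 x 0.5439 y 0.1206 [0.10602841 0.08134908] 71.99584197998047
17328 x 0.5462 y -0.3084 [0.10620818 0.08055914] 76.63978576660156
21228 x 0.5309 y -0.1163 [0.10670647 0.08134451] 63.61568832397461
7031 x 0.4293 y 0.0882 [0.0985 0.0315] 90.0
14298 x 0.4073 y -0.2215 [0.0545 0.079 ] 90.0
```

View pics/o1.png

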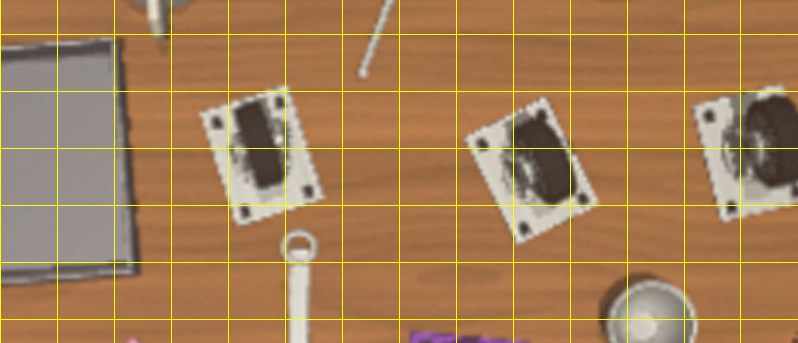

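```bash
cat > fit.py <<'E'
from h import *
from scipy.optimize import least_squares
C=[(0.5439,0.1206,18.0),(0.5309,-0.1163,26.4),(0.5462,-0.3084,13.4)]
imt,ims=cv2.imread("pics/top0.png"),cv2.imread("pics/side0.png")
def wheel(x,y,yaw,r=.0365,w=.012):
    t=np.linspace(0,2*np.pi,40); c,s=np.cos(np.radians(yaw)),np.sin(np.radians(yaw))
    a=r*np.cos(t); return np.concatenate([np.stack([x+c*a-s*e,y+s*a+c*e,.062+r*np.sin(t)],-1) for e in(-w,w)])
def plate(x,y,yaw,a=.0525,b=.04,z=.004):
    c,s=np.cos(np.radians(yaw)),np.sin(np.radians(yaw))
    return np.array([[x+c*i*a-s*j*b,y+s*i*a+c*j*b,z] for i,j in((1,1),(1,-1),(-1,-1),(-1,1))])
def draw(S=2):
    out=[]
    for n,im,(c0,c1,r0,r1) in(("top",imt,(200,480,150,250)),("side",ims,(230,400,90,330))):
        k=2.8 if n=="top" else 2.4
        v=cv2.resize(im[r0:r1,c0:c1],None,fx=k,fy=k,interpolation=cv2.INTER_CUBIC)
        f=lambda P:np.int32(np.round((proj(P,n)-(c0,r0)+.5)*k)).reshape(-1,1,2)
        for c in C:
            cv2.polylines(v,[cv2.convexHull(f(wheel(*c)))],True,(0,255,0),1)
            cv2.polylines(v,[f(plate(*c))],True,(0,0,255),1)
        for z,col in((.045,(255,255,0)),):
            cv2.polylines(v,[f(plate(*T,.1,.08,z))],True,col,1)
        out.append(v)
    return out
# tray from dark rim mask in ortho at rim height
o=ortho(imt,"top",.045,.40,.70,.16,.40,2000)
hsv=cv2.cvtColor(o,cv2.COLOR_BGR2HSV)
m=(hsv[...,1]<70).astype(np.uint8)
k,l,st,ce=cv2.connectedComponentsWithStats(m); i=1+np.argmax(st[1:,4])
q=cv2.minAreaRect(np.argwhere(l==i)[:,::-1].astype(np.float32))
T=(0.70-q[0][1]/2000,0.40-q[0][0]/2000,90-q[2]); print("tray",T,np.array(q[1])/2000)
if q[1][0]<q[1][1]: T=(T[0],T[1],T[2]+90)
if __name__=="__main__":
    a,b=draw(); H=max(a.shape[0],0)
    cv2.imwrite("pics/fit_top.png",a); cv2.imwrite("pics/fit_side.png",b); print(a.shape,b.shape)
E
python3 fit.py
```

```text
tray (0.5315343322753906, 0.31259237670898443, 4.8135528564453125) [0.20234697 0.16492154]
(280, 784, 3) (576, 408, 3)
```

View pics/fit_top.png

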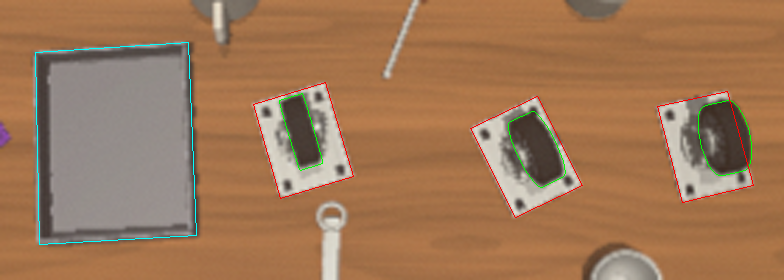

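View pics/fit_side.png

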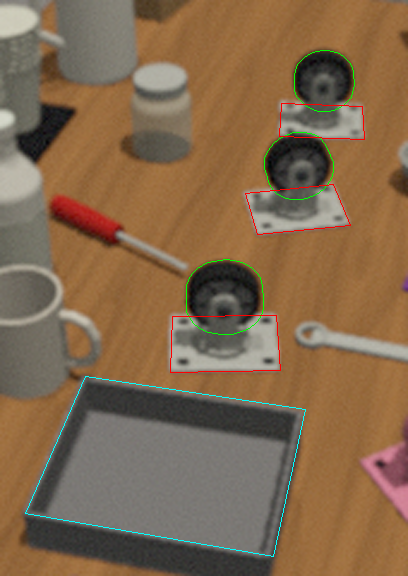

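The fits agree in both views: wheel outlines and plates match at castors (0.546,-0.308, 13.4°), (0.531,-0.116, 26.4°) and (0.544,0.121, 18°). The tray is at (0.5315,0.3126, 4.8°). I'll rub each tread top with the shut fingertips, tool y along the rolling direction, starting with the right-hand castor.

arm_command(deltas=[0,0,0.857,0.2566,0.2486,0,0,0,0,0.857,0.2566,0.2486,0,0,0,0,0.857,0.2566,0.2486,0,0,0,0,0.857,0.2566,0.2486,0,0,0,0,0.857,0.2566,0.2486,0,0,0,0,0.857,0.2566,0.2486,0,0,0,0,0.857,0.2566,0.2486,0,0,0,0,0.857,0.2566,0.2486,0,0,0,0,0.857,0.2566,0.2486,0,0,0,0,0.857,0.2566,0.2486,-0.04,0,0,0,0.857,0.2566,0.2486,-0.08,0,0,0,0.857,0.2566,0.2486,-0.11,0,0,0,0.857,0.2566,0.2486,-0.118,0,0,0,0.857,0.2566,0.2486,-0.118,0], force=10)

```text
clock: 1.5
position: [0.5321, -0.3117, 0.1267]
ee_rot: [-1.946, -2.463, 0.001]
force: [-0.3, 0.3, 0.1]
width: 0.003
gripper_force: 0.0
```

```bash
python3 - <<'E'
from cell import sensors
from scipy.spatial.transform import Rotation as R
import numpy as np
s=sensors.observe(); print({k:np.round(s[k],4) for k in("clock","position","ee_rot","force","ft_torque","width","joints")})
M=R.from_rotvec(s["ee_rot"]).as_matrix(); print(np.round(M,4),np.degrees(np.arctan2(M[1,1],M[0,1])))
E
```

```text
{'clock': np.float64(1.5), 'position': array([ 0.5321, -0.3117,  0.1267]), 'ee_rot': array([-1.9463e+00, -2.4627e+00,  6.0000e-04]), 'force': array([-0.2742,  0.3255,  0.1103]), 'ft_torque': array([ 0.0392, -0.1104,  0.0139]), 'width': np.float64(0.0033), 'joints': array([ 0.6728,  0.5656, -0.3373,  1.7023,  0.2253,  0.9147,  0.4787])}
[[-0.2311  0.9729 -0.0023]
 [ 0.9729  0.2311  0.0013]
 [ 0.0018 -0.0019 -1.    ]] 13.361761939915029
```

arm_command(deltas=[0,0,0,0,0,-0.004,0,0,0,0,0,0,-0.007,0,0,0,0,0,0,-0.007,0])

```text
clock: 1.8
position: [0.5332, -0.3123, 0.1216]
ee_rot: [1.947, 2.463, 0.0]
force: [0.5, 1.2, -0.4]
width: 0.001
gripper_force: 0.0
```

arm_command(deltas=[0,0,0,0,0,-0.001,0,0,0,0,0,0,-0.001,0])

```text
clock: 2.0
position: [0.533, -0.3122, 0.1201]
ee_rot: [1.948, 2.464, 0.0]
force: [-0.8, -0.1, -0.5]
width: 0.002
gripper_force: 0.0
```

arm_command(deltas=[0,0,0,0,0,-0.001,0,0,0,0,0,0,-0.001,0])

```text
clock: 2.2
position: [0.5328, -0.3121, 0.1187]
ee_rot: [-1.948, -2.465, -0.0]
force: [0.7, -0.4, -0.1]
width: 0.008
gripper_force: 0.0
```

arm_command(deltas=[0,0,0,0,0,-0.0007,0,0,0,0,0,0,-0.0007,0])

```text
clock: 2.4
position: [0.5328, -0.312, 0.1179]
ee_rot: [-1.948, -2.465, -0.0]
force: [-0.3, 1.4, -0.5]
width: 0.007
gripper_force: 0.0
```

arm_command(deltas=[0,0,0,0,0,-0.0007,0,0,0,0,0,0,-0.0007,0])

```text
clock: 2.6
position: [0.5328, -0.3121, 0.1173]
ee_rot: [-1.948, -2.465, -0.0]
force: [-0.5, 0.3, 1.3]
width: 0.004
gripper_force: 0.1
```

arm_command(deltas=[0,0,0,0,0,-0.0005,0,0,0,0,0,0,-0.0005,0])

```text
clock: 2.8
position: [0.5328, -0.3121, 0.117]
ee_rot: [1.948, 2.465, -0.0]
force: [-0.2, 0.8, 3.0]
width: 0.007
gripper_force: 1.4
```

arm_command(deltas=[0,0,0,0,0,-0.0004,0,0,0,0,0,0,-0.0004,0])

```text
clock: 3.0
position: [0.5328, -0.3121, 0.1169]
ee_rot: [1.948, 2.464, -0.0]
force: [-1.6, 1.0, 5.6]
width: 0.008
gripper_force: 3.0
```

arm_command(deltas=[0,0,0,0.0019,0.0005,0,0,0,0,0,0.0039,0.0009,0,0])

```text
clock: 3.2
position: [0.5369, -0.3113, 0.1176]
ee_rot: [1.948, 2.464, -0.0]
force: [-4.6, 2.8, 16.6]
width: 0.01
gripper_force: 8.2
```

arm_command(deltas=[0,0,0,0.0019,0.0005,0,0,0,0,0,0.0039,0.0009,0,0])

```text
clock: 3.4
position: [0.5419, -0.31, 0.1184]
ee_rot: [1.946, 2.463, 0.002]
force: [-1.7, 3.2, 16.8]
width: 0.006
gripper_force: 8.5
```

arm_command(deltas=[0,0,0,0.0019,0.0005,0,0,0,0,0,0.0039,0.0009,0,0])

```text
clock: 3.6
position: [0.5465, -0.3089, 0.1187]
ee_rot: [1.945, 2.462, 0.003]
force: [-0.9, 3.4, 15.7]
width: 0.003
gripper_force: 7.9
```

arm_command(deltas=[0,0,0,0,0,0.0018,0,0,0,0,0,0,0.0018,0])

```text
clock: 3.8
position: [0.545, -0.3093, 0.1188]
ee_rot: [1.947, 2.464, 0.001]
force: [-0.7, 1.2, 8.0]
width: 0.004
gripper_force: 4.4
```

arm_command(deltas=[0,0,0,0.001,0.0002,0,0,0,0,0,0.0019,0.0005,0,0])

```text
clock: 4.0
position: [0.5469, -0.3088, 0.1188]
ee_rot: [1.947, 2.464, 0.001]
force: [-0.4, 1.9, 7.6]
width: 0.005
gripper_force: 3.7
```

arm_command(deltas=[0,0,0,0.001,0.0002,0,0,0,0,0,0.0019,0.0005,-0.0002,0])

```text
clock: 4.2
position: [0.5489, -0.3084, 0.1188]
ee_rot: [1.947, 2.464, 0.001]
force: [0.0, 1.2, 9.4]
width: 0.005
gripper_force: 4.7
```

arm_command(deltas=[0,0,0,0.001,0.0002,-0.0001,0,0,0,0,0.0019,0.0005,-0.0003,0])

```text
clock: 4.4
position: [0.5511, -0.3078, 0.1187]
ee_rot: [1.947, 2.463, 0.001]
force: [-0.7, 0.8, 10.4]
width: 0.009
gripper_force: 5.0
```

arm_command(deltas=[0,0,0,0.001,0.0002,-0.0002,0,0,0,0,0.0019,0.0005,-0.0004,0])

```text
clock: 4.6
position: [0.5533, -0.3073, 0.1184]
ee_rot: [1.946, 2.463, 0.002]
force: [0.1, 1.2, 10.0]
width: 0.001
gripper_force: 5.2
```

arm_command(deltas=[0,0,0,-0.001,-0.0002,0.0004,0,0,0,0,-0.0019,-0.0005,0.0006,0])

```text
clock: 4.8
position: [0.5511, -0.3078, 0.1187]
ee_rot: [1.947, 2.463, 0.001]
force: [-0.2, 0.8, 8.6]
width: 0.004
gripper_force: 3.7
```

arm_command(deltas=[0,0,0,-0.001,-0.0002,0.0001,0,0,0,0,-0.0019,-0.0005,0.0002,0])

```text
clock: 5.0
position: [0.549, -0.3083, 0.1188]
ee_rot: [1.947, 2.464, 0.001]
force: [-0.9, 1.3, 8.0]
width: 0.005
gripper_force: 3.6
```

arm_command(deltas=[0,0,0,-0.001,-0.0002,0,0,0,0,0,-0.0019,-0.0005,0,0])

```text
clock: 5.2
position: [0.547, -0.3088, 0.1188]
ee_rot: [1.947, 2.464, 0.001]
force: [-0.5, 2.0, 7.4]
width: 0.002
gripper_force: 3.9
```

arm_command(deltas=[0,0,0,-0.001,-0.0002,0,0,0,0,0,-0.0019,-0.0005,0,0])

```text
clock: 5.4
position: [0.5451, -0.3093, 0.1188]
ee_rot: [1.947, 2.464, 0.001]
force: [0.2, 1.5, 7.2]
width: 0.005
gripper_force: 3.8
```

```bash
python3 - <<'E'
from h import *
cv2.imwrite("pics/top1.png",optics.get_image("top"));a=optics.get_image("side");cv2.imwrite("pics/side1.png",a)
cv2.imwrite("pics/s1c.png",cv2.resize(a[60:260,280:480],None,fx=2.5,fy=2.5))
E
```

```text
(no output)
```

View pics/s1c.png

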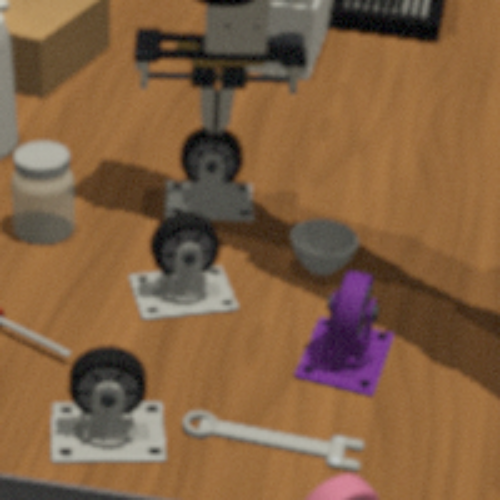

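arm_command(deltas=[0,0,0,0.0029,0.0007,0,0,0,0,0,0.0058,0.0014,-0.0003,0,0,0,0,0.0088,0.0021,-0.0008,0,0,0,0,0.0107,0.0025,-0.0013,0,0,0,0,0.0107,0.0025,0.02,0,0,0,0,0.0107,0.0025,0.04,0,0,0,0,0.0107,0.0025,0.04,0])

```text
clock: 6.2
position: [0.5564, -0.3074, 0.1603]
ee_rot: [1.946, 2.462, 0.001]
force: [-0.1, 0.1, 0.7]
width: 0.003
gripper_force: 0.0
```

arm_command(deltas=[0,0,0.1445,-0.0339,0.186,0,0,0,0,0.1445,-0.0339,0.186,0,0,0,0,0.1445,-0.0339,0.186,0,0,0,0,0.1445,-0.0339,0.186,0,0,0,0,0.1445,-0.0339,0.186,0,0,0,0,0.1445,-0.0339,0.186,-0.02,0,0,0,0.1445,-0.0339,0.186,-0.032,0,0,0,0.1445,-0.0339,0.186,-0.032,0,0,0,0.1445,-0.0339,0.186,-0.032,0])

```text
clock: 7.1
position: [0.521, -0.1214, 0.1257]
ee_rot: [-1.657, -2.668, 0.001]
force: [-0.3, 0.4, -0.4]
width: 0.004
gripper_force: 0.0
```

```bash
cat > st.py <<'E'
from cell import sensors
from scipy.spatial.transform import Rotation as R
import numpy as np
s=sensors.observe(); print({k:np.round(s[k],4) for k in("clock","position","force","ft_torque","width")})
M=R.from_rotvec(s["ee_rot"]).as_matrix(); print(np.round(M[:,2],4),np.degrees(np.arctan2(M[1,1],M[0,1])))
E
python3 st.py
```

```text
{'clock': np.float64(7.1), 'position': array([ 0.521 , -0.1214,  0.1257]), 'force': array([-0.2761,  0.4336, -0.3684]), 'ft_torque': array([-0.0713, -0.1109, -0.0041]), 'width': np.float64(0.0038)}
[-1.3e-03  3.0e-04 -1.0e+00] 26.309873947213937
```

arm_command(deltas=[0,0,0,0,0,-0.004,0,0,0,0,0,0,-0.0075,0,0,0,0,0,0,-0.0075,0])

```text
clock: 7.4
position: [0.5211, -0.121, 0.1184]
ee_rot: [-1.657, -2.669, 0.0]
force: [-0.2, -1.3, 0.1]
width: 0.005
gripper_force: 0.0
```

arm_command(deltas=[0,0,0,0,0,-0.0007,0,0,0,0,0,0,-0.0007,0])

```text
clock: 7.6
position: [0.5213, -0.1209, 0.118]
ee_rot: [1.656, 2.669, 0.0]
force: [0.3, -0.6, -0.6]
width: 0.005
gripper_force: 0.0
```

arm_command(deltas=[0,0,0,0,0,-0.0007,0,0,0,0,0,0,-0.0007,0])

```text
clock: 7.8
position: [0.5213, -0.1209, 0.1172]
ee_rot: [1.656, 2.669, 0.0]
force: [-0.6, -0.5, 0.3]
width: 0.005
gripper_force: 0.0
```

arm_command(deltas=[0,0,0,0,0,-0.0005,0,0,0,0,0,0,-0.0005,0])

```text
clock: 8.0
position: [0.5214, -0.1208, 0.1169]
ee_rot: [1.656, 2.669, 0.0]
force: [-0.1, 0.3, 2.9]
width: 0.005
gripper_force: 1.1
```

arm_command(deltas=[0,0,0,0.0018,0.0009,0.0001,0,0,0,0,0.0036,0.0018,0.0005,0])

```text
clock: 8.2
position: [0.5246, -0.1193, 0.1174]
ee_rot: [-1.657, -2.669, 0.001]
force: [-2.4, -1.2, 4.7]
width: 0.005
gripper_force: 2.3
```

arm_command(deltas=[0,0,0,0.0018,0.0009,0.0003,0,0,0,0,0.0036,0.0018,0.0005,0])

```text
clock: 8.4
position: [0.5286, -0.1173, 0.1178]
ee_rot: [-1.657, -2.669, 0.0]
force: [-2.3, -0.2, 3.4]
width: 0.008
gripper_force: 1.5
```

arm_command(deltas=[0,0,0,0.0018,0.0009,0.0001,0,0,0,0,0.0036,0.0018,0.0001,0])

```text
clock: 8.6
position: [0.5323, -0.1155, 0.1178]
ee_rot: [1.656, 2.669, -0.0]
force: [-1.8, -0.3, 3.7]
width: 0.005
gripper_force: 1.7
```

arm_command(deltas=[0,0,0,0.0018,0.0009,-0.0001,0,0,0,0,0.0036,0.0018,-0.0003,0])

```text
clock: 8.8
position: [0.5361, -0.1136, 0.1177]
ee_rot: [1.656, 2.669, 0.0]
force: [-1.2, -0.5, 5.0]
width: 0.005
gripper_force: 2.4
```

arm_command(deltas=[0,0,0,0.0018,0.0009,-0.0003,0,0,0,0,0.0036,0.0018,-0.0008,0])

```text
clock: 9.0
position: [0.54, -0.1116, 0.117]
ee_rot: [1.656, 2.669, 0.001]
force: [-0.6, 0.0, 6.4]
width: 0.008
gripper_force: 3.0
```

arm_command(deltas=[0,0,0,0,0,0.01,0,0,0,0,-0.0188,-0.0093,0.01,0,0,0,0,-0.0188,-0.0093,0.003,0,0,0,0,-0.0188,-0.0093,0.0005,0,0,0,0,-0.0188,-0.0093,-0.0004,0,0,0,0,-0.0188,-0.0093,-0.0004,0])

```text
clock: 9.6
position: [0.5206, -0.1211, 0.1165]
ee_rot: [-1.656, -2.669, 0.001]
force: [-3.1, -1.5, 5.4]
width: 0.002
gripper_force: 3.0
```

arm_command(deltas=[0,0,0,0.0018,0.0009,0.0005,0,0,0,0,0.0036,0.0018,0.0009,0])

```text
clock: 9.8
position: [0.5244, -0.1192, 0.1175]
ee_rot: [-1.656, -2.669, 0.0]
force: [-1.3, -0.6, 4.1]
width: 0.007
gripper_force: 2.1
```

arm_command(deltas=[0,0,0,0.0018,0.0009,0.0002,0,0,0,0,0.0036,0.0018,0.0003,0])

```text
clock: 10.0
position: [0.5282, -0.1173, 0.1178]
ee_rot: [1.656, 2.669, 0.0]
force: [-1.6, -1.0, 5.5]
width: 0.005
gripper_force: 2.6
```

arm_command(deltas=[0,0,0,0.0018,0.0009,0,0,0,0,0,0.0036,0.0018,0,0])

```text
clock: 10.2
position: [0.5319, -0.1155, 0.1178]
ee_rot: [1.656, 2.669, 0.001]
force: [-1.7, -1.2, 5.4]
width: 0.01
gripper_force: 2.7
```

arm_command(deltas=[0,0,0,0.0018,0.0009,-0.0001,0,0,0,0,0.0036,0.0018,-0.0003,0])

```text
clock: 10.4
position: [0.5357, -0.1136, 0.1177]
ee_rot: [1.656, 2.669, 0.001]
force: [-1.5, -0.4, 7.8]
width: 0.002
gripper_force: 3.3
```

arm_command(deltas=[0,0,0,0.0018,0.0009,-0.0004,0,0,0,0,0.0036,0.0018,-0.0009,0])

```text
clock: 10.6
position: [0.5398, -0.1116, 0.117]
ee_rot: [1.655, 2.668, 0.002]
force: [0.0, 0.7, 8.5]
width: 0.005
gripper_force: 3.9
```

arm_command(deltas=[0,0,0,0,0,0.02,0,0,0,0,0,0,0.04,0,0,0,-0.0933,-0.0064,0.2288,0.04,0,0,0,-0.0933,-0.0064,0.2288,0.04,0,0,0,-0.0933,-0.0064,0.2288,0.04,0,0,0,-0.0933,-0.0064,0.2288,0.04,0,0,0,-0.0933,-0.0064,0.2288,0.04,0,0,0,-0.0933,-0.0064,0.2288,0.03,0,0,0,-0.0933,-0.0064,0.2288,0.012,0,0,0,-0.0933,-0.0064,0.2288,0.005,0,0,0,-0.0933,-0.0064,0.2288,0.005,0])

```text
clock: 11.7
position: [0.5315, 0.1158, 0.1201]
ee_rot: [-1.847, -2.539, 0.003]
force: [-0.3, 0.3, -1.0]
width: 0.006
gripper_force: 0.0
```

```bash
python3 st.py
```

```text
{'clock': np.float64(11.7), 'position': array([0.5315, 0.1158, 0.1201]), 'force': array([-0.3014,  0.3053, -1.0374]), 'ft_torque': array([ 0.0141, -0.0939,  0.0121]), 'width': np.float64(0.0058)}
[-2.4e-03 -6.0e-04 -1.0e+00] 17.92447750228615
```

arm_command(deltas=[0,0,0,0.0019,0.001,-0.001,0,0,0,0,0.0019,0.001,-0.002,0,0,0,0,0.0019,0.001,-0.002,0])

```text
clock: 12.0
position: [0.5344, 0.1175, 0.1197]
ee_rot: [1.848, 2.54, 0.001]
force: [-0.6, -0.1, -0.5]
width: 0.009
gripper_force: 0.0
```

arm_command(deltas=[0,0,0,0,0,-0.0008,0,0,0,0,0,0,-0.0008,0])

```text
clock: 12.2
position: [0.5341, 0.1176, 0.1187]
ee_rot: [1.847, 2.541, 0.0]
force: [-0.8, -0.2, 0.1]
width: 0.01
gripper_force: 0.0
```

arm_command(deltas=[0,0,0,0,0,-0.0007,0,0,0,0,0,0,-0.0007,0])

```text
clock: 12.4
position: [0.534, 0.1176, 0.1178]
ee_rot: [1.847, 2.541, -0.0]
force: [-0.3, 0.6, -1.0]
width: 0.005
gripper_force: 0.0
```

arm_command(deltas=[0,0,0,0,0,-0.0008,0,0,0,0,0,0,-0.0008,0])

```text
clock: 12.6
position: [0.5339, 0.1176, 0.1169]
ee_rot: [-1.847, -2.541, 0.0]
force: [-0.0, 0.4, -0.1]
width: 0.009
gripper_force: 0.0
```

arm_command(deltas=[0,0,0,0,0,-0.0006,0,0,0,0,0,0,-0.0006,0])

```text
clock: 12.8
position: [0.534, 0.1176, 0.1164]
ee_rot: [-1.847, -2.541, 0.0]
force: [-0.3, -0.0, 0.2]
width: 0.007
gripper_force: 0.0
```

arm_command(deltas=[0,0,0,0,0,-0.0005,0,0,0,0,0,0,-0.0005,0])

```text
clock: 13.0
position: [0.534, 0.1176, 0.116]
ee_rot: [1.847, 2.541, 0.0]
force: [0.9, 0.1, 1.0]
width: 0.008
gripper_force: 0.5
```

arm_command(deltas=[0,0,0,0,0,-0.0006,0,0,0,0,0,0,-0.0006,0])

```text
clock: 13.2
position: [0.5342, 0.1177, 0.1158]
ee_rot: [1.847, 2.541, 0.0]
force: [-1.7, -0.8, 5.9]
width: 0.005
gripper_force: 2.8
```

arm_command(deltas=[0,0,0,0.0019,0.0006,0.0005,0,0,0,0,0.0038,0.0012,0.0009,0])

```text
clock: 13.4
position: [0.538, 0.119, 0.1166]
ee_rot: [1.847, 2.541, 0.001]
force: [-0.7, 0.1, 3.9]
width: 0.006
gripper_force: 1.6
```

arm_command(deltas=[0,0,0,0.0019,0.0006,0.0002,0,0,0,0,0.0038,0.0012,0.0003,0])

```text
clock: 13.6
position: [0.5421, 0.1202, 0.1168]
ee_rot: [1.847, 2.541, 0.001]
force: [-0.0, 0.0, 4.9]
width: 0.004
gripper_force: 2.4
```

arm_command(deltas=[0,0,0,0.0019,0.0006,0,0,0,0,0,0.0038,0.0012,0,0])

```text
clock: 13.8
position: [0.5459, 0.1215, 0.1168]
ee_rot: [1.847, 2.541, 0.001]
force: [0.2, 0.1, 5.8]
width: 0.005
gripper_force: 2.8
```

arm_command(deltas=[0,0,0,0.0019,0.0006,-0.0001,0,0,0,0,0.0038,0.0012,-0.0003,0])

```text
clock: 14.0
position: [0.5499, 0.1228, 0.1166]
ee_rot: [1.847, 2.541, 0.002]
force: [-0.3, 0.3, 5.7]
width: 0.001
gripper_force: 3.1
```

arm_command(deltas=[0,0,0,0.0019,0.0006,-0.0004,0,0,0,0,0.0038,0.0012,-0.0009,0])

```text
clock: 14.2
position: [0.5541, 0.1242, 0.116]
ee_rot: [1.847, 2.54, 0.003]
force: [0.2, 0.1, 7.2]
width: 0.006
gripper_force: 3.5
```

arm_command(deltas=[0,0,0,0,0,0.02,0,0,0,0,0,0,0.05,0,0,0,0,0,0,0.08,92,0,0,0,0,0,0.08,91])

```text
clock: 14.6
position: [0.555, 0.1246, 0.1989]
ee_rot: [1.845, 2.538, 0.007]
force: [0.3, 0.2, -0.2]
width: 0.13
gripper_force: 0.0
```

arm_command(deltas=[0,0,0,0,0,0.02,0,0,0,0,0,0,0.05,0,0,0,0,0,0,0.08,91,0,0,0,0,0,0.08,91])

```text
clock: 15.0
position: [0.5546, 0.1244, 0.2785]
ee_rot: [1.846, 2.538, 0.007]
force: [0.8, -0.8, 0.6]
width: 0.178
gripper_force: 0.0
```

```bash
python3 st.py; python3 - <<'E'
from h import *
im=optics.get_image("top"); cv2.imwrite("pics/top2.png",im); cv2.imwrite("pics/side2.png",optics.get_image("side"))
o=ortho(im,"top",0.003,0.45,0.62,-0.38,-0.03,2000)
hsv=cv2.cvtColor(o,cv2.COLOR_BGR2HSV)
m=((hsv[...,1]<60)&(hsv[...,2]>110)).astype(np.uint8)
k,l,st,ce=cv2.connectedComponentsWithStats(m)
for i in range(1,k):
    if st[i,4]>3000:
        q=cv2.minAreaRect(np.argwhere(l==i)[:,::-1].astype(np.float32))
        print(st[i,4],"x %.4f y %.4f"%(0.62-q[0][1]/2000,-.03-q[0][0]/2000),np.array(q[1])/2000,q[2])
E
```

```text
{'clock': np.float64(15.0), 'position': array([0.5546, 0.1244, 0.2785]), 'force': array([ 0.774 , -0.8067,  0.5737]), 'ft_torque': array([ 0.0163, -0.1861,  0.0429]), 'width': np.float64(0.178)}
[ 0.0052  0.0015 -1.    ] 17.957375125044074
18648 x 0.5463 y -0.3086 [0.10616525 0.08090263] 76.50426483154297
14546 x 0.5337 y -0.1222 [0.10775291 0.06841912] 62.3005256652832
```

arm_command(deltas=[0,0,0.094,-0.0237,-0.2407,0,91,0,0,0.094,-0.0237,-0.2407,0,91,0,0,0.094,-0.0237,-0.2407,0,91,0,0,0.094,-0.0237,-0.2407,0,91,0,0,0.094,-0.0237,-0.2407,0,91,0,0,0.094,-0.0237,-0.2407,-0.05,91,0,0,0.094,-0.0237,-0.2407,-0.09,91,0,0,0.094,-0.0237,-0.2407,-0.12,91,0,0,0.094,-0.0237,-0.2407,-0.12,91,0,0,0.094,-0.0237,-0.2407,-0.12,91])

```text
clock: 16.1
position: [0.5287, -0.1168, 0.1548]
ee_rot: [-1.653, -2.669, 0.001]
force: [0.4, 0.2, 0.2]
width: 0.989
gripper_force: 0.0
```

```bash
python3 st.py; python3 - <<'E'
from h import *
a=optics.get_image("side")
C=(0.5309,-0.1163,26.4)
from fit import plate,wheel
v=cv2.resize(a[80:260,260:460],None,fx=3,fy=3,interpolation=cv2.INTER_CUBIC)
f=lambda P:np.int32((proj(P,"side")-(260,80)+.5)*3).reshape(-1,1,2)
cv2.polylines(v,[f(plate(*C))],True,(0,0,255),1);cv2.polylines(v,[cv2.convexHull(f(wheel(*C)))],True,(0,255,0),1)
cv2.imwrite("pics/s3.png",v)
E
```

```text
{'clock': np.float64(16.1), 'position': array([ 0.5287, -0.1168,  0.1548]), 'force': array([0.3536, 0.2436, 0.2092]), 'ft_torque': array([ 0.0386, -0.1479, -0.0208]), 'width': np.float64(0.9893)}
[-2.3e-03  7.0e-04 -1.0e+00] 26.445753798278282
tray (0.5315343322753906, 0.31259237670898443, 4.8135528564453125) [0.20234697 0.16492154]
```

View pics/s3.png

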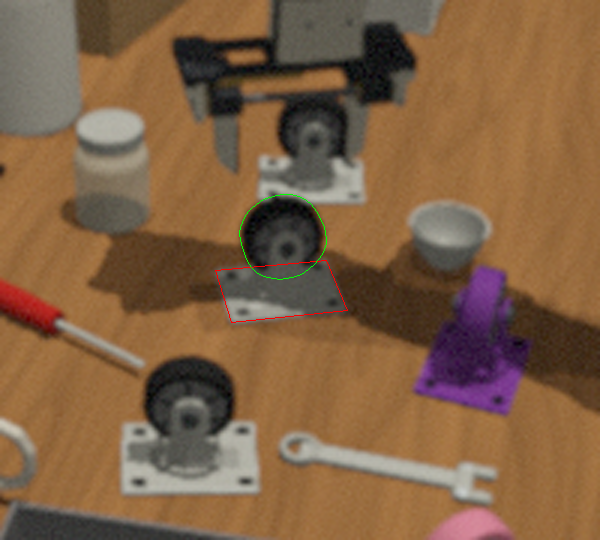

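Castor 2 (the dragging one) is still exactly under its outline. Descending to grasp its tread fore and aft.

arm_command(deltas=[0,0,0,0.002,0.0004,0,91,0,0,0,0.002,0.0004,-0.02,91,0,0,0,0.002,0.0004,-0.04,91,0,0,0,0.002,0.0004,-0.06,91,0,0,0,0.002,0.0004,-0.08,91,0,0,0,0.002,0.0004,-0.0895,91,0,0,0,0.002,0.0004,-0.0895,91])

```text
clock: 16.85
position: [0.5314, -0.1166, 0.0657]
ee_rot: [-1.655, -2.67, 0.0]
force: [-0.5, -1.2, 0.0]
width: 0.987
gripper_force: 0.0
```

```bash
python3 st.py
```

```text
{'clock': np.float64(16.85), 'position': array([ 0.5314, -0.1166,  0.0657]), 'force': array([-0.4539, -1.2298,  0.0479]), 'ft_torque': array([-0.0071, -0.1077, -0.0027]), 'width': np.float64(0.9873)}
[-4.e-04 -0.e+00 -1.e+00] 26.433182929283106
```

arm_command(deltas=[0,0,0,0,0,0,50,0,0,0,0,0,0,50,0,0,0,0,0,0,50,0,0,0,0,0,0,50,0,0,0,0,0,0,50,0,0,0,0,0,0,50], force=25)

```text
clock: 17.45
position: [0.5319, -0.1168, 0.0668]
ee_rot: [1.654, 2.669, 0.001]
force: [-0.7, 0.0, 5.9]
width: 0.793
gripper_force: 25.0
```

arm_command(deltas=[0,0,0,0,0,0.005,50,0,0,0,0,0,0.01,50,0,0,0,0,0,0.01,50])

```text
clock: 17.75
position: [0.5314, -0.1167, 0.0763]
ee_rot: [1.655, 2.67, 0.0]
force: [-0.7, 0.3, -6.6]
width: 0.789
gripper_force: 25.0
```

arm_command(deltas=[0,0,0,0,0,0.02,50,0,0,0,0,0,0.05,50,0,0,0,0,0,0.08,50,0,0,0,0,0,0.11,50,0,0,0,0,0,0.13,50,0,0,0,0,0,0.135,50,0,0,0,0,0,0.135,50], force=35)

```text
clock: 18.45
position: [0.5313, -0.1167, 0.2109]
ee_rot: [1.655, 2.67, 0.0]
force: [0.1, 0.4, -7.3]
width: 0.788
gripper_force: 35.0
```

arm_command(deltas=[0,0,-0.02,0,0.015,0,50,0,0,-0.04,0,0.045,0,50,0,0,-0.06,0,0.08,0,50,0,0,-0.08,0,0.115,0,50,0,0,-0.1,0,0.15,0,50,0,0,-0.12,0,0.185,0,50,0,0,-0.14,0,0.22,0,50,0,0,-0.16,0,0.255,0,50,0,0,-0.18,0,0.29,0,50,0,0,-0.2,0,0.325,0,50,0,0,-0.22,0,0.36,0,50,0,0,-0.24,0,0.395,0,50,0,0,-0.24,0,0.42,0,50,0,0,-0.24,0,0.4293,0,50,0,0,-0.24,0,0.4293,0,50,0,0,-0.24,0,0.4293,0,50])

```text
clock: 20.05
position: [0.5312, 0.311, 0.2094]
ee_rot: [2.127, 2.312, -0.004]
force: [0.1, -0.6, -6.3]
width: 0.789
gripper_force: 35.0
```

```bash
python3 st.py; python3 - <<'E'
from h import *
a=optics.get_image("side"); cv2.imwrite("pics/side4.png",a)
cv2.imwrite("pics/s4.png",cv2.resize(a[140:400,140:440],None,fx=2,fy=2))
E
```

```text
{'clock': np.float64(20.05), 'position': array([0.5312, 0.311 , 0.2094]), 'force': array([ 0.0833, -0.5586, -6.3274]), 'ft_torque': array([-0.1044, -0.1646, -0.0366]), 'width': np.float64(0.7892)}
[-0.0016 -0.0023 -1.    ] 4.784911008528009
```

View pics/s4.png

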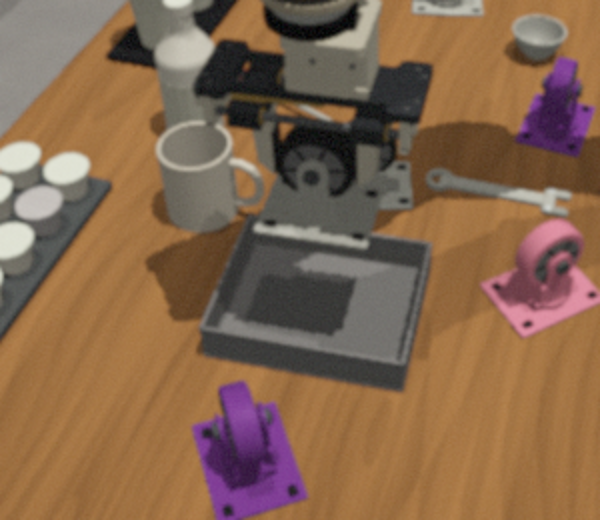

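arm_command(deltas=[0,0,0,0,0.001,-0.02,50,0,0,0,0,0.001,-0.05,50,0,0,0,0,0.001,-0.08,50,0,0,0,0,0.001,-0.105,50,0,0,0,0,0.001,-0.12,50,0,0,0,0,0.001,-0.13,50,0,0,0,0,0.001,-0.133,50,0,0,0,0,0.001,-0.133,50])

```text
clock: 20.9
position: [0.5317, 0.3136, 0.0783]
ee_rot: [2.126, 2.312, 0.001]
force: [0.1, -0.4, -5.6]
width: 0.786
gripper_force: 35.0
```

arm_command(deltas=[0,0,0,0,0,-0.001,50,0,0,0,0,0,-0.002,50,0,0,0,0,0,-0.003,50,0,0,0,0,0,-0.003,50])

```text
clock: 21.3
position: [0.5314, 0.3137, 0.075]
ee_rot: [2.126, 2.313, 0.0]
force: [0.6, 0.3, -5.4]
width: 0.786
gripper_force: 35.0
```

arm_command(deltas=[0,0,0,0,0,-0.001,50,0,0,0,0,0,-0.001,50])

```text
clock: 21.5
position: [0.5313, 0.3136, 0.0738]
ee_rot: [2.126, 2.313, -0.0]
force: [0.8, -0.6, -5.5]
width: 0.789
gripper_force: 35.0
```

arm_command(deltas=[0,0,0,0,0,-0.001,50,0,0,0,0,0,-0.002,50,0,0,0,0,0,-0.002,50])

```text
clock: 21.8
position: [0.5312, 0.3135, 0.0716]
ee_rot: [-2.126, -2.313, 0.0]
force: [0.2, -0.3, -6.2]
width: 0.79
gripper_force: 35.0
```

arm_command(deltas=[0,0,0,0,0,-0.001,50,0,0,0,0,0,-0.001,50])

```text
clock: 22.0
position: [0.5312, 0.3137, 0.0709]
ee_rot: [2.126, 2.313, -0.0]
force: [0.0, -0.7, -3.9]
width: 0.784
gripper_force: 35.0
```

arm_command(deltas=[0,0,0,0,0,-0.001,50,0,0,0,0,0,-0.001,50])

```text
clock: 22.2
position: [0.5313, 0.3137, 0.0708]
ee_rot: [2.126, 2.313, 0.0]
force: [-4.3, -2.9, 5.9]
width: 0.79
gripper_force: 35.0
```

On the floor. I'll release and retreat straight up.

arm_command(deltas=[0,0,0,0,0,0.0005,76,0,0,0,0,0,0.0005,91,0,0,0,0,0,0.0005,91,0,0,0,0,0,0.0005,91,0,0,0,0,0,0.0005,91,0,0,0,0,0,0.0005,91])

```text
clock: 22.8
position: [0.5314, 0.3137, 0.0703]
ee_rot: [2.126, 2.313, 0.0]
force: [-0.4, -0.3, -1.4]
width: 0.991
gripper_force: 0.0
```

arm_command(deltas=[0,0,0,0,0,0.02,91,0,0,0,0,0,0.04,91,0,0,0,0,0,0.07,91,0,0,0,0,0,0.11,91,0,0,0,0,0,0.16,91,0,0,0,-0.05,0,0.2,91,0,0,0,-0.1,0,0.25,91,0,0,0,-0.15,0,0.25,91,0,0,0,-0.15,0,0.25,91,0,0,0,-0.15,0,0.25,91])

```text
clock: 23.8
position: [0.3778, 0.315, 0.3225]
ee_rot: [2.12, 2.318, 0.005]
force: [0.2, 0.6, 0.2]
width: 0.989
gripper_force: 0.0
```

```bash
python3 st.py; python3 - <<'E'
from h import *
a=optics.get_image("side")
t=optics.get_image("top")
from fit import plate,wheel
D=(0.5312,0.3137,4.8); P=plate(*D); W=wheel(*D); P[:,2]+=.004; W[:,2]+=.004
cv2.polylines(a,[np.int32(proj(P,"side")).reshape(-1,1,2)],True,(0,0,255),1)
cv2.polylines(a,[cv2.convexHull(np.int32(proj(W,"side")).reshape(-1,1,2))],True,(0,255,0),1)
v=cv2.resize(a[90:400,190:490],None,fx=1.6,fy=1.6); u=t[100:300,160:480]
v=np.hstack([v,np.vstack([u,np.zeros((v.shape[0]-200,320,3),np.uint8)])]); print(v.shape)
cv2.imwrite("pics/s5.png",v)
E
```

```text
{'clock': np.float64(23.8), 'position': array([0.3778, 0.315 , 0.3225]), 'force': array([0.2011, 0.5564, 0.2032]), 'ft_torque': array([ 0.0106, -0.15  , -0.0067]), 'width': np.float64(0.9892)}
[ 0.0024  0.0017 -1.    ] 5.099302378271102
tray (0.5315343322753906, 0.31259237670898443, 4.8135528564453125) [0.20234697 0.16492154]
(496, 800, 3)
```

View pics/s5.png

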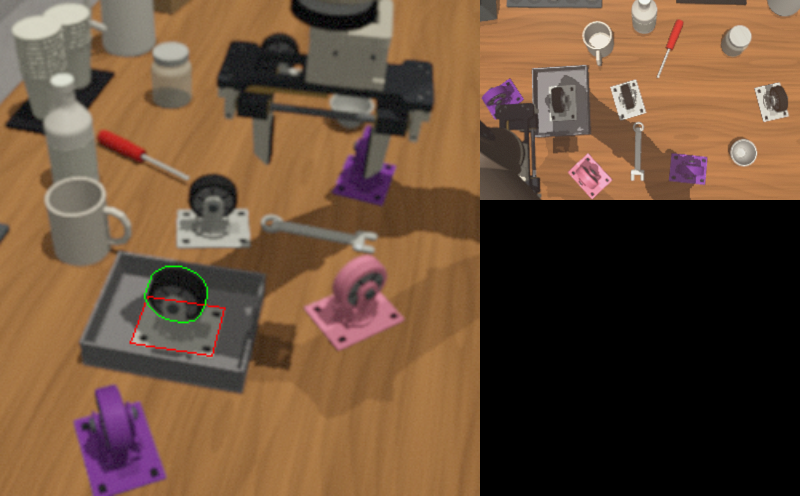

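The castor is flat in the middle of the tray, with its plate and wheel on the predicted outline. The sound castors and the bystanders are where they were, and the arm is clear.

```bash
python3 -c "
from cell import arm
print(arm.sign_off())"
```

```text
the job is handed in; nothing more can be done
None
```

The middle castor drags (about 2 N at the tread) and now stands flat in the middle of the tray. The other two turned freely (under about 0.3 N) and were left where they stood. I turned each wheel an estimated 0.55 rad or more, and pressed up to about 17 N on the first one, harder than the light touch asked for. The job is handed in, but the sign-off gave no verdict.

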